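Swing a loaded board tray home round its pin and catch it

TASK

Lay the control board flat, component side up, in the pocket of the swing tray while the tray is still swung out, and let go of it. Then push the tray near its free corner so that it turns about its pin, with the board riding in it, until it lies fully home against the stop block, and turn the catch fully shut in front of it (the catch has been left shut and bars the way, so it must be turned open before the tray is swung). Do not disturb the multimeter, screw tin, small brown bottle or tape roll standing round the work.

Things in the scene. Friction and masses are not known exactly. Their poses are not given: they have to be found in the camera images.
- fixture: dark steel base plate screwed to the bench, 4 mm thick. Origin: axis of the fixed pivot pin, at bench level; z up. Own frame, mm: plate x -150 to 22, y -185 to 60; 10 mm pin with washer and nut at the origin, top 34 above the bench, keeps the tray down; stop block x 18 to 34, y -133 to -97, top 30 above the bench; catch pivot at x -93, y -165. Its heading varies.
- stop (a point): middle of the stop block's face that the tray's side comes to rest on: x 18, y -115, z 15 mm in the fixture's frame, whose axes it shares.
- swing_tray: plywood slab tray 100x160x20 mm, 0.35 kg, turns flat on the plate about the pin (underside 4 mm above the bench, 1 to 3 N drag). Origin: pin axis, underside. Own frame, mm: x -82 to 18, y -142 to 18. Home: axes parallel to the fixture's, x=18 side on the stop. Starts 1.2 to 1.5 rad clockwise (from above) of home, free end towards the robot; push its x=-82 side to turn it anticlockwise.
- pocket (a point): centre of the pocket's floor, 18 mm above the bench, axes those of the tray. The pocket is 90 mm (tray x) by 119 mm (tray y) and 6 mm deep, with 5 mm walls on three sides.
- free_corner (a point): the tray's free corner farthest from the pin, at x -82, y -142 mm in the tray's frame, half-way up its side (14 mm above the bench). Axes those of the tray.
- catch (a joint): flat bar on a vertical pivot. 0 = fully shut: bar along the fixture's +y, 4 mm in front of the x=-82 side of a tray that is home. Grows anticlockwise from above to 1.75 rad = fully open, bar about along the fixture's -x. Below 0.8 rad it bars the tray's way. Stays where left (about 1 N at the peg). Bar 14 mm wide, 10.5 to 19.5 mm above the bench, reaches 60 mm from the pivot.
- catch_peg (a point): centre of the top of the upright black peg on the free end of the catch bar: 12 mm diameter, 52 mm from the catch pivot, top 48 mm above the bench, foot at the bar's top 19.5 mm above the bench. Push the peg sideways to turn the catch.
- board_center (a point): green circuit board with connectors, 70x55x20 mm, 0.06 kg, lying flat on the bench, components up. Point: its centre, 10 mm above its underside; x along the 70 mm length, z out of the component side. Bare board 70x56 mm, 4 mm thick; the block of components is 60x46 mm, 4 to 18 mm above the underside, and can be gripped across its 46 mm width.
- multimeter: red hand multimeter lying on its back, 138 x 66 x 39 mm, behind the fixture. Bystander: origin at the centre of its underside.
- screw_tin: shallow round metal tin of screws, 60 mm wide, 20 mm high, at the left. Bystander: origin at the centre of its underside.
- flux_bottle: small brown bottle with black cap, 34 mm wide, 85 mm high, behind the fixture to the right. Bystander: origin at the centre of its underside.
- tape_amber: amber tape roll lying flat, 66 x 70 x 16 mm, at the right. Bystander: origin at the centre of its underside.
Not all that is in view belongs to the job. There is more than one size of the part that bears board_center; the job needs the larger.

How it is judged (in metres and radians):
On the way, in this order (a step that is already met when the one before it is completed fails the run):
1. the board lies flat in the pocket, let go, with the tray still swung out by more than 0.6 rad (x of board_center in the frame of pocket between -0.03 and 0.03 m and y of board_center in the frame of pocket between -0.045 and 0.045 m and z of board_center in the frame of pocket between 0.003 and 0.0145 m and angle between board_center's own z axis and vertical below 0.15 rad and angle between the x axis of swing_tray and the x axis of fixture, either way round above 0.6 rad and contact force between the fingers and control_board below 0.1 N), for 0.2 s.
2. the tray lies home against the stop with the board in it (x of board_center in the frame of pocket between -0.03 and 0.03 m and y of board_center in the frame of pocket between -0.045 and 0.045 m and z of board_center in the frame of pocket between 0.003 and 0.0145 m and angle between board_center's own z axis and vertical below 0.15 rad and angle between the x axis of swing_tray and the x axis of fixture, either way round below 0.06 rad), for 0.2 s.
3. the catch is shut in front of the tray (value of joint catch below 0.15 rad and angle between the x axis of swing_tray and the x axis of fixture, either way round below 0.06 rad), for 0.2 s.
At the end, for the whole second after the job is handed in: The tray is at rest, flat on the plate, within 0.06 rad of its home heading against the stop; the catch is within 0.15 rad of fully shut; the board lies flat (within 0.15 rad), component side up, on the pocket's floor with its centre within 30 mm (tray x) and 45 mm (tray y) of the pocket's centre (all of step 3 and x of board_center in the frame of pocket between -0.03 and 0.03 m and y of board_center in the frame of pocket between -0.045 and 0.045 m and z of board_center in the frame of pocket between 0.003 and 0.0145 m and angle between board_center's own z axis and vertical below 0.15 rad and linear speed of swing_tray below 0.01 m/s and angle between swing_tray's own z axis and vertical below 0.05 rad); the robot touches nothing.
It fails at once if the multimeter, screw tin, brown bottle or tape roll is moved by more than 20 mm (distance of any of multimeter, screw_tin, flux_bottle, tape_amber from where it was at the start of the episode above 0.02 m).
It also fails if it takes over 72 s, if anything falls off the work surface, if the arm or the gripper's body presses on something with over 40 N, if the wrist force passes 120 N, or if a joint passes its speed limit or range.

ROBOT

A 6-joint arm with a two-finger parallel gripper is mounted at the origin on a cart in front of the work surface, level with it; the furniture and walls round the work are solid. World frame = base frame: x ahead of the robot, y to its left, z up, the work surface at z = 0. Lengths are in mm, angles in rad, forces in N, time in s.
With the tool pointing down it reaches from about 250 to 775 mm from the base axis. Payload 4 kg.
Tool frame: the origin (TCP) lies midway between the tips of the shut fingers; the grasp point (between the pads) lies 19 mm behind it; z points along the fingers, y is the line along which they close (so a half turn about z gives the same grasp; the last joint's range is limited). The gripper opens to 94 mm and grips with 3 to 60 N. Pads are 16 mm wide; open, the fingers measure 119 mm over their backs; the gripper's body (75 mm by 177 mm) begins 78 mm behind the grasp point.
Start: joints at [1.11, 0.087, 1.371, -0, 1.684, -0.103], TCP at [192.629, 515.184, 205.506] pointing down, gripper open.
Joint ranges: [-3.1, 3.1], [-0.76, 2.03], [0.27, 2.55], [-1.08, 4.22], [0.17, 2.65], [-2.57, 2.57]. Speed limits (rad/s): [2.79, 2.79, 3.14, 3.14, 3.14, 3.14].

INTERFACE

Orientations are given as a 3x3 rotation matrix whose columns are the frame's x, y, z axes.
In Python, from bench import status, viewer, ticket gives the robot as it stands.
- The arm moves only by the shell command python3 -m creep 'ROWS'. ROWS is JSON, a list of rows, each a list of 5 numbers: the shift along the tool's x, y, z in cm, then the turn about the tool's z in units of 6 degrees (1.0 is 6 degrees), then the finger opening in cm, from 0 to 9.4. A call has 1 to 20 rows; each row is the pose to reach, as a shift and turn from the pose commanded when the call began, along the tool's axes at that moment; what a row does not reach only later rows make up. A row lasts 1/12 s, in which the tool goes at most 41.7 mm and 7.16 degrees, less where a joint would pass 70% of its speed; a pose out of reach is approached as far as the arm can. A call with a gripper value outside its range is refused whole. The fingers move at their own pace and stop on an object; the grip force is fixed at half the most. Time passes only in rows, so rows that repeat a pose let the fingers close. It gives the time, the measured TCP pose, the force, the opening and the grip force at its end, in the units of the state.
- status.sense(): the state, without advancing time (a new reading comes with each control period).
- viewer.read_camera(name): name is "side" or "top"; returns (picture, depth): 384x512x3 uint8, blue, green, red; 384x512 float32, mm along the optical axis (not along the pixel's ray), 0 where there is no reading.
- viewer.get_calibration(name): a dict with "mtx" (3x3 intrinsics, pixels), "D" ([k1, k2, p1, p2, k3] as OpenCV has them; the pictures are not rectified), "eye" and "attitude" of the camera in the world. Camera axes: x right, y down, z forward; pixel columns grow to the right and rows downward; lengths in mm; the calibration is good to about 2 mm. A picture is of the moment at which its call begins. get_calibration takes no time and is no camera call.
- ticket.sign_off(): hands the job in; it is judged then, once.
The state is a dict: "t": time; "joint_positions": joint angles; "qvel": joint speeds; "joint_efforts": joint torques, N m; "eef_pos": TCP position; "tool_rot": TCP orientation; "ft_force": force on the tool from outside, world axes, zero at the start; "wrist_torque": the same for the moment, N m; "grip_width": finger opening in mm; "grip_force": force on a finger pad.
Only numpy, scipy, OpenCV 4.12 (cv2) and the standard library are available. Lean on these libraries where they do the work, as an engineer would, in place of code of your own. Each camera call takes 0.05 s, during which the arm holds its last target. There are 200 camera calls.

## Working session

There is one attempt and no reset: what is moved stays moved. The work goes in short steps, Python scripts to look and compute and a shell command to move; the robot and the scene stay as the last step left them, time stands still between calls to the robot, and variables do not carry over. Pictures are saved under pics/ and viewed, at most 13 in all, crops included, and the job is handed in when it is done.

```bash
mkdir -p pics
cat > h.py <<'E'
import numpy as np, cv2
from bench import status, viewer
def cal(n):
    c=viewer.get_calibration(n); return np.array(c["mtx"],float),np.array(c["D"],float),np.array(c["eye"],float),np.array(c["attitude"],float)
def ray(n,px,z):
    K,D,e,R=cal(n); p=cv2.undistortPoints(np.array(px,float).reshape(-1,1,2),K,D).reshape(-1,2)
    d=np.c_[p,np.ones(len(p))]@R.T
    return e+d*((z-e[2])/d[:,2])[:,None]
def world(n,depth):
    K,D,e,R=cal(n); h,w=depth.shape
    g=np.stack(np.meshgrid(np.arange(w),np.arange(h)),-1).reshape(-1,1,2).astype(float)
    p=cv2.undistortPoints(g,K,D).reshape(-1,2)
    d=np.c_[p,np.ones(len(p))]*depth.reshape(-1,1)
    return (d@R.T+e).reshape(h,w,3)
E
python3 - <<'E'
from h import *
s=status.sense(); print(s["t"],s["eef_pos"],s["tool_rot"],s["grip_width"])
for n in("top","side"):
    im,d=viewer.read_camera(n); np.savez(f"{n}0.npz",im=im,d=d); cv2.imwrite(f"pics/{n}0.png",cv2.resize(im,(800,600)))
    print(n,cal(n)[2],cal(n)[3].round(2).tolist())
E
```

```text
0.0 [192.38702338 514.67538923 204.34962384] [[-9.36661668e-01  3.50234270e-01 -9.36499670e-04]
 [ 3.50235463e-01  9.36659713e-01 -1.92443987e-03]
 [ 2.03176719e-04 -2.13054445e-03 -9.99997710e-01]] 93.98524888631476
top [ 380.00252262 -166.89202346 1173.45310546] [[-0.01, -0.99, 0.17], [-1.0, 0.01, -0.02], [0.02, -0.17, -0.99]]
side [  448.81904608 -1081.67567104   761.65174962] [[0.99, -0.05, 0.1], [-0.11, -0.6, 0.79], [0.01, -0.8, -0.6]]
```

View pics/top0.png

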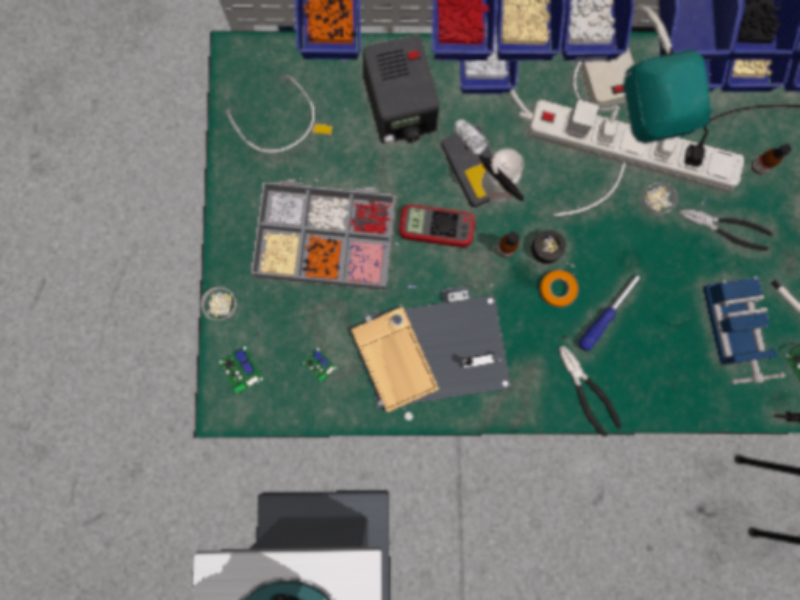

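View pics/side0.png

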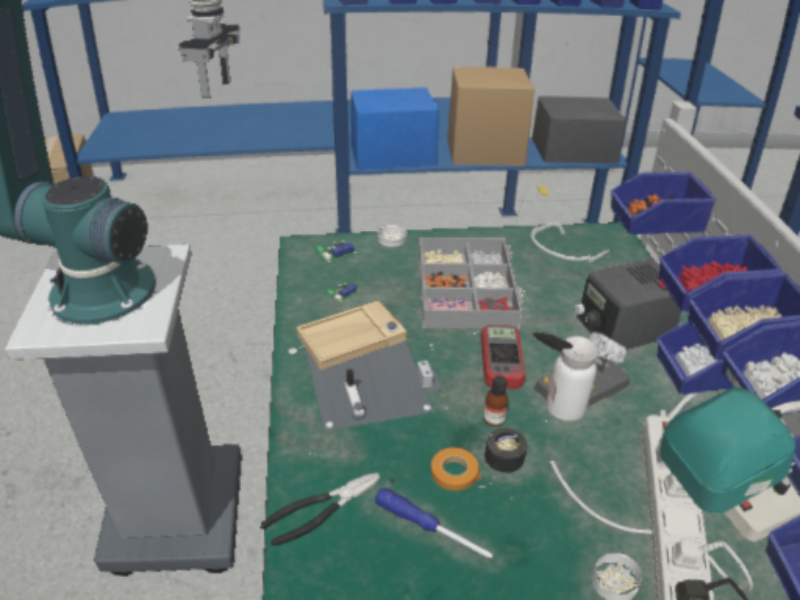

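Top view (800x600): the larger board is at about (240,370). The look-alikes are the smaller board at (320,363) and the green thing at the right edge (795,360). The tray pin is at (397,320), its free end at (410,405), the stop at (457,296), and the catch pivot at (490,360) with its peg at (463,361). Next I'll take one close crop and measure.

```bash
cat > m.py <<'E'
from h import *
z=np.load("top0.npz"); im,d=z["im"],z["d"]; W=world("top",d)
x0,y0=120,180
cv2.imwrite("pics/crop0.png",cv2.resize(im[y0:y0+95,x0:x0+215],None,fx=3.7,fy=3.7,interpolation=cv2.INTER_CUBIC))
hsv=cv2.cvtColor(im,cv2.COLOR_BGR2HSV)
H=W[...,2]; print("bench z",np.median(H[250:270,180:200]),H[250:270,180:200].std())
for nm,(a,b,c,e) in dict(big=(135,215,172,256),small=(190,218,217,246)).items():
    sub=np.zeros(H.shape,np.uint8); sub[b:e,a:c]=(H[b:e,a:c]>8)
    P=W[sub>0]; r=cv2.minAreaRect(P[:,:2].astype(np.float32)); print(nm,len(P),r,"zmax",np.percentile(P[:,2],[50,95]))
# tray wood
m=cv2.inRange(hsv,(8,60,110),(28,255,255)); m[:190]=0;m[:,:215]=0;m[265:]=0;m[:,290:]=0
cs=max(cv2.findContours(m,0,2)[0],key=cv2.contourArea)
q=ray("top",cs.reshape(-1,2),24); r=cv2.minAreaRect(q[:,:2].astype(np.float32)); print("tray",r,cv2.boxPoints(r).round(1).tolist())
# plate: grey low sat
m=((hsv[...,1]<70)&(hsv[...,2]>40)&(hsv[...,2]<110)).astype(np.uint8); m[:188]=0;m[:,:225]=0;m[262:]=0;m[:,328:]=0
m=cv2.morphologyEx(m,cv2.MORPH_OPEN,np.ones((3,3)))
cs=max(cv2.findContours(m,0,2)[0],key=cv2.contourArea)
q=ray("top",cs.reshape(-1,2),4); r=cv2.minAreaRect(q[:,:2].astype(np.float32)); print("plate",r,cv2.boxPoints(r).round(1).tolist())
# tall things
for nm,(a,b,c,e),lo,hi in[("pin",(240,195,270,215),27,60),("peg",(285,222,325,242),30,60),("stop",(280,180,305,198),20,60),("bar",(285,220,330,242),10,60)]:
    s=W[b:e,a:c].reshape(-1,3); k=(s[:,2]>lo)&(s[:,2]<hi); s=s[k]; print(nm,len(s),s.mean(0).round(1) if len(s) else "",np.ptp(s,axis=0).round(1) if len(s) else "")
E
python3 m.py
```

```text
bench z 3.2473356039267856 58.4866987725348
big 214 ((453.3543701171875, -15.978683471679688), (316.0158996582031, 112.9394302368164), 83.74392700195312) zmax [14.42377802 22.65850122]
small 80 ((449.967041015625, -102.42111206054688), (170.9193572998047, 83.62237548828125), 68.73014831542969) zmax [12.46745055 78.3062814 ]
tray ((476.6370544433594, -186.00672912597656), (162.94871520996094, 103.1377944946289), 23.5421142578125) [[381.29998779296875, -171.3000030517578], [422.5, -265.79998779296875], [571.9000244140625, -200.6999969482422], [530.7000122070312, -106.19999694824219]]
plate ((488.697998046875, -303.88275146484375), (220.1869659423828, 163.52589416503906), 8.907155990600586) [[367.29998779296875, -240.1999969482422], [392.6000061035156, -401.70001220703125], [610.0999755859375, -367.6000061035156], [584.7999877929688, -206.10000610351562]]
pin 70 [ 543.3 -186.3   30.3] [42.5 66.9 11.8]
peg 18 [ 467.8 -315.3   47. ] [11.1 11.1 12.6]
stop 78 [ 587.7 -299.7   29.4] [19.  36.7 13.9]
bar 136 [ 472.8 -340.9   23.1] [ 47.8 100.5  40.6]
```

View pics/crop0.png

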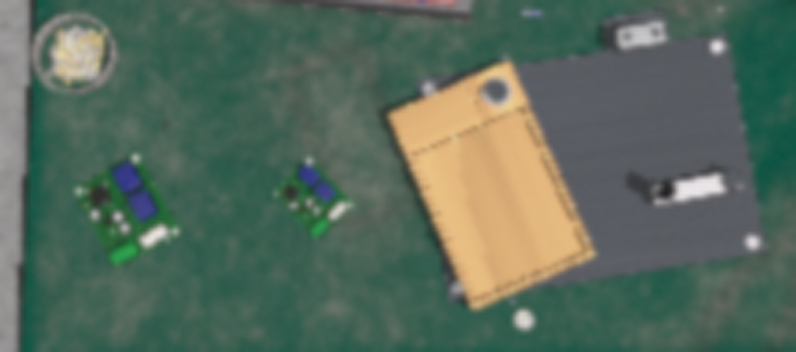

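The crop shows the larger board centred at crop pixel (127,210), with corner screws at (80,190), (136,158) and (175,232). The smaller one is at (313,200). The sizes and the relations between tray, pin, stop and peg all agree with the description: pin about (545,-190), fixture heading +8.9°, tray 75° clockwise of home.

```bash
cat >> h.py <<'E'
def goal(x,y,z,ang):
    "shift (cm, tool axes), turn (6 deg units) to bring TCP to x,y,z with tool y along +-ang(deg)"
    s=status.sense(); R=np.array(s["tool_rot"]); v=R.T@(np.array([x,y,z])-s["eef_pos"])/10
    cur=np.degrees(np.arctan2(R[1,1],R[0,1])); t=-(ang-cur); t=(t+90)%180-90
    print("rows:",v.round(2),"turn",round(t/6,2),"j6",round(s["joint_positions"][5],2),"n>=",int(max(np.linalg.norm(v)/4.17,abs(t)/7.16))+1)
E
python3 - <<'E'
from h import *
px=np.array([[80,190],[136,158],[175,232],[120,265]])/3.7+[120,180]-.4
q=ray("top",px,5)[:,:2]; print(q.round(1),[np.linalg.norm(q[i]-q[(i+1)%4]).round(1) for i in range(4)])
l=q[2]-q[1]; w=q[1]-q[0]; c=(q[0]+q[2])/2
z=np.load("top0.npz"); W=world("top",z["d"]); S=W[222:252,138:172].reshape(-1,3); k=(S[:,2]>9)&(S[:,2]<30); S=S[k].astype(np.float32)
r=cv2.minAreaRect(S[:,:2].copy()); print("depth block",r,len(S)); print("mean all",q.mean(0),"c",c)
wa=np.degrees(np.arctan2(w[1],w[0])); la=np.degrees(np.arctan2(l[1],l[0])); print("width ang",wa,"len ang",la)
a=(wa+la-90)/2 if abs(((wa-(la-90)+90)%180)-90)>400 else wa
goal(*c,90,wa); goal(*c,90,la+90)
E
```

```text
[[475.7 123.8]
 [499.5  82.7]
 [443.4  51.8]
 [419.3  92. ]] [np.float64(47.6), np.float64(64.1), np.float64(46.9), np.float64(64.8)]
depth block ((455.602294921875, 79.56671905517578), (75.90592956542969, 74.29509735107422), 85.14478302001953) 172
mean all [459.4752487   87.58269249] c [459.54942     87.81101567]
width ang -59.87775238472915 len ang -151.19816898388976
rows: [-39.98 -30.61  11.49] turn -8.44 j6 -0.1 n>= 13
rows: [-39.98 -30.61  11.49] turn -8.22 j6 -0.1 n>= 13
```

```bash
R='[-40,-30.6,11,-8.3,9.4]'; python3 -m creep '[[-40,-30.6,11.5,-8.3,9.4],[-40,-30.6,11.5,-8.3,9.4],[-40,-30.6,11.5,-8.3,9.4],[-40,-30.6,11.5,-8.3,9.4],[-40,-30.6,11.5,-8.3,9.4],[-40,-30.6,11.5,-8.3,9.4],[-40,-30.6,11.5,-8.3,9.4],[-40,-30.6,11.5,-8.3,9.4],[-40,-30.6,11.5,-8.3,9.4],[-40,-30.6,11.5,-8.3,9.4],[-40,-30.6,11.5,-8.3,9.4],[-40,-30.6,11.5,-8.3,9.4],[-40,-30.6,11.5,-8.3,9.4],[-40,-30.6,11.5,-8.3,9.4],[-40,-30.6,11.5,-8.3,9.4],[-40,-30.6,11.5,-8.3,9.4],[-40,-30.6,11.5,-8.3,9.4],[-40,-30.6,11.5,-8.3,9.4]]'
python3 - <<'E'
from h import *
goal(459.5,87.7,6,-60.5)
im,d=viewer.read_camera("side"); cv2.imwrite("pics/s1.png",cv2.resize(im[110:260,150:350],None,fx=4,fy=4,interpolation=cv2.INTER_CUBIC))
E
```

```text
t: 1.6
eef_pos: [459.7, 89.9, 90.9]
tool_rot: [[-0.871, -0.491, 0.001], [-0.491, 0.871, 0.001], [-0.001, 0.0, -1.0]]
ft_force: [0.0, -0.5, -0.6]
grip_width: 94.1
grip_force: 0.0
rows: [ 0.13 -0.19  8.49] turn -0.01 j6 -2.01 n>= 3
```

View pics/s1.png

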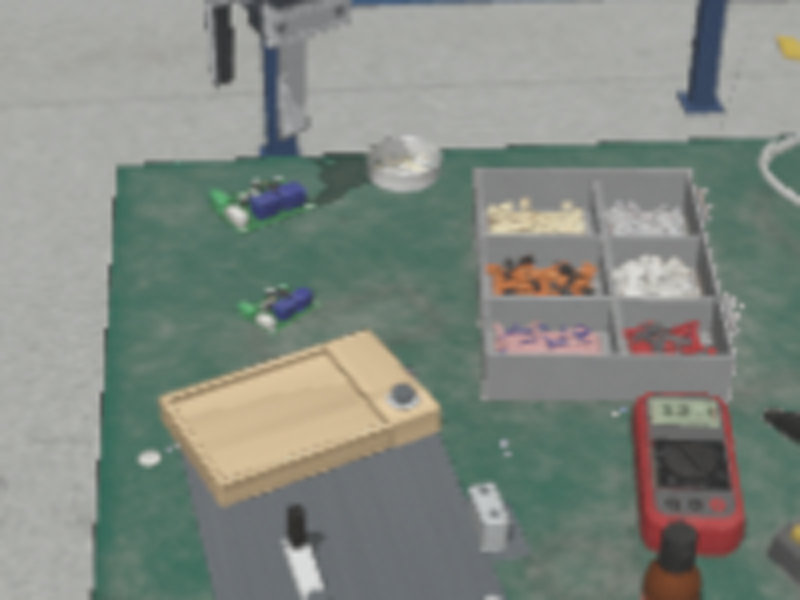

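The gripper hangs over the larger board at crop pixel (265,200), with the fingertips at (225,80) and (290,130). Descending to grip.

```bash
python3 -m creep '[[0.1,-0.2,4,0,9.4],[0.1,-0.2,6,0,9.4],[0.1,-0.2,7.5,0,9.4],[0.1,-0.2,8.4,0,9.4],[0.1,-0.2,8.4,0,9.4],[0.1,-0.2,8.4,0,9.4],[0.1,-0.2,8.4,0,4],[0.1,-0.2,8.4,0,4],[0.1,-0.2,8.4,0,4],[0.1,-0.2,8.4,0,4],[0.1,-0.2,8.4,0,4],[0.1,-0.2,8.4,0,4],[0.1,-0.2,8.4,0,4],[0.1,-0.2,8.4,0,4],[0.1,-0.2,8.4,0,4],[0.1,-0.2,8.4,0,4]]'
```

```text
t: 2.98
eef_pos: [460.2, 86.4, 6.5]
tool_rot: [[-0.872, -0.489, -0.0], [-0.489, 0.872, 0.0], [-0.0, 0.0, -1.0]]
ft_force: [0.0, 0.9, 1.2]
grip_width: 45.7
grip_force: 30.0
```

```bash
python3 -m creep '[[0,0,-3,0,4],[0,0,-6,0,4],[0,0,-7,0,4],[0,0,-7,0,4],[0,0,-7,0,4]]'; python3 -c "
from h import *
goal(461,-192,74,-66.4)"
```

```text
t: 3.4
eef_pos: [460.3, 86.2, 76.2]
tool_rot: [[-0.872, -0.489, 0.001], [-0.489, 0.872, 0.0], [-0.001, -0.0, -1.0]]
ft_force: [0.4, 0.4, -1.4]
grip_width: 45.6
grip_force: 30.0
rows: [ 13.56 -24.29   0.22] turn 0.95 j6 -2.02 n>= 7
```

```bash
python3 -m creep '[[2.3,-4,0,0.3,4],[4.5,-8,0,0.6,4],[6.8,-12,0,0.9,4],[9,-16,0,0.9,4],[11.3,-20,0,0.9,4],[12.8,-23,0,0.9,4],[13.6,-24.3,0,0.9,4],[13.6,-24.3,0,0.9,4],[13.6,-24.3,0,0.9,4],[13.6,-24.3,0,0.9,4]]'
python3 - <<'E'
from h import *
goal(461,-192,25,-66.4)
im,d=viewer.read_camera("side"); cv2.imwrite("pics/s2.png",cv2.resize(im[150:290,150:350],None,fx=4,fy=4,interpolation=cv2.INTER_CUBIC))
E
```

```text
t: 4.23
eef_pos: [459.4, -191.1, 74.4]
tool_rot: [[-0.914, -0.405, -0.003], [-0.405, 0.914, 0.003], [0.002, 0.004, -1.0]]
ft_force: [-0.7, 0.8, -0.6]
grip_width: 45.3
grip_force: 30.0
rows: [-0.12 -0.17  4.94] turn 0.05 j6 -2.5 n>= 2
```

View pics/s2.png

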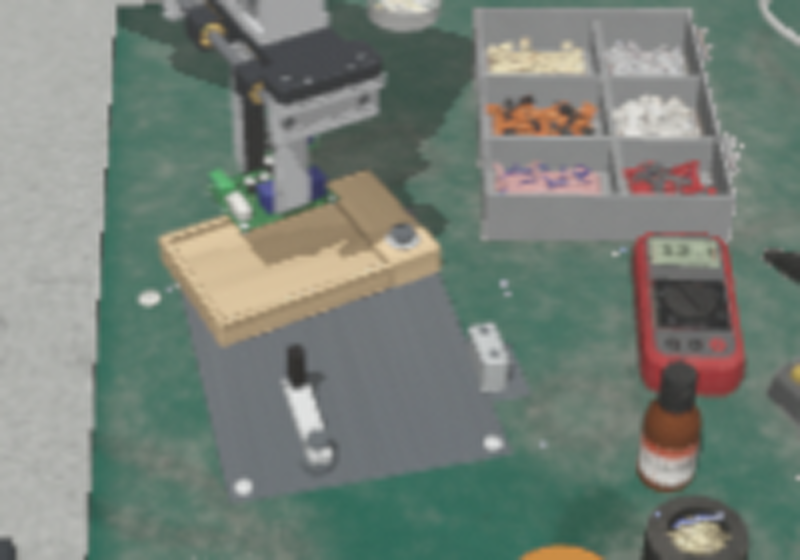

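The board is held level above the pocket (crop pixel (270,190)). Lowering and letting go.

```bash
python3 -m creep '[[-0.1,-0.1,2,0,4],[-0.1,-0.1,3.5,0,4],[-0.1,-0.1,4.5,0,4],[-0.1,-0.1,4.9,0,4],[-0.1,-0.1,4.9,0,4],[-0.1,-0.1,4.9,0,4],[-0.1,-0.1,4.9,0,6],[-0.1,-0.1,4.9,0,6],[-0.1,-0.1,4.9,0,6],[-0.1,-0.1,4.9,0,6],[-0.1,-0.1,4.9,0,6],[-0.1,-0.1,4,0,6],[-0.1,-0.1,2,0,6],[-0.1,-0.1,-1,0,6],[-0.1,-0.1,-5,0,6],[-0.1,-0.1,-6,0,6],[-0.1,-0.1,-6,0,6]]'
python3 - <<'E'
from h import *
th=np.radians(8.9); X=np.array([np.cos(th),np.sin(th)]); Y=np.array([-X[1],X[0]]); pin=np.array([545,-190.])
piv=pin-93*X-165*Y; print("pivot",piv)
for q in (0,.35,.7,1.05,1.4,1.75):
    p=piv+52*(-np.sin(q)*X+np.cos(q)*Y); print(q,p.round(1),"tangent",np.degrees(th+q))
goal(*(piv+52*Y),90,8.9)
E
```

```text
t: 5.7
eef_pos: [464.5, -194.2, 141.8]
tool_rot: [[-0.914, -0.405, 0.009], [-0.405, 0.914, -0.005], [-0.006, -0.008, -1.0]]
ft_force: [0.5, -0.6, -0.1]
grip_width: 59.8
grip_force: 0.0
pivot [ 478.64694622 -367.40144378]
0 [ 470.6 -316. ] tangent 8.9
0.35 [ 453.5 -321.9] tangent 28.953522829578812
0.7 [ 439.4 -333.3] tangent 49.007045659157626
1.05 [ 430.1 -348.8] tangent 69.06056848873644
1.4 [ 426.7 -366.6] tangent 89.11409131831525
1.75 [ 429.5 -384.5] tangent 109.16761414789407
rows: [  4.41 -11.34   5.25] turn -12.5 j6 -2.5 n>= 11
```

```bash
python3 -m creep '[[1,-3,2,1,4],[2,-6,4,2,3],[4.4,-9,5,3,3],[4.4,-11.3,5.2,4.2,3],[4.4,-11.3,5.2,5.4,3],[4.4,-11.3,5.2,6.6,3],[4.4,-11.3,5.2,7.8,3],[4.4,-11.3,5.2,9,3],[4.4,-11.3,5.2,10.2,3],[4.4,-11.3,5.2,11.4,3],[4.4,-11.3,5.2,12.6,3],[4.4,-11.3,5.2,13.8,3],[4.4,-11.3,5.2,15,3],[4.4,-11.3,5.2,16.2,3],[4.4,-11.3,5.2,17.4,3],[4.4,-11.3,5.2,17.5,3],[4.4,-11.3,5.2,17.5,3],[4.4,-11.3,5.2,17.5,3]]'
python3 - <<'E'
from h import *
goal(469.5,-315.7,27,8.9)
im,d=viewer.read_camera("side"); cv2.imwrite("pics/s3.png",cv2.resize(im[150:290,150:350],None,fx=4,fy=4,interpolation=cv2.INTER_CUBIC))
E
```

```text
t: 7.2
eef_pos: [466.9, -313.4, 83.3]
tool_rot: [[-0.157, 0.988, -0.001], [0.988, 0.157, 0.001], [0.002, -0.001, -1.0]]
ft_force: [-1.3, -0.4, 0.1]
grip_width: 30.0
grip_force: 0.0
rows: [-0.27  0.23  5.63] turn 0.02 j6 -0.85 n>= 2
```

View pics/s3.png

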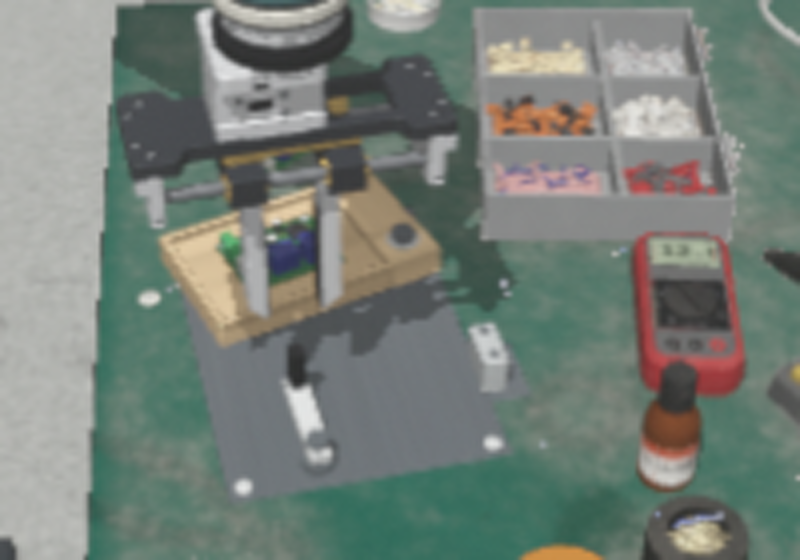

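The board lies in the pocket (crop pixel (270,245)), and the fingers straddle the line of the peg (296,350). Descending over the peg and turning the catch open along its arc.

```bash
python3 -m creep '[[-0.25,0.25,2,0,3],[-0.25,0.25,4,0,3],[-0.25,0.25,5.2,0,3],[-0.25,0.25,5.6,0,3],[-0.25,0.25,5.6,0,3],[-0.25,0.25,5.6,0,3]]' && python3 -m creep '[[-0.05,-0.7,0,-1,3],[-0.2,-1.3,0,-2,3],[-0.31,-1.8,0,-3,3],[-0.7,-2.6,0,-4,3],[-1.2,-3.35,0,-5,3],[-1.8,-3.9,0,-6,3],[-2.6,-4.5,0,-7,3],[-3.4,-4.85,0,-8,3],[-4.3,-5.1,0,-9,3],[-5.2,-5.2,0,-10,3],[-6.1,-5.1,0,-10,3],[-6.3,-5.1,0,-10,3],[-6.3,-5.1,0,-10,3],[-6.3,-5.1,0,-10,3]]'
```

```text
t: 7.75
eef_pos: [470.5, -316.1, 28.8]
tool_rot: [[-0.155, 0.988, 0.0], [0.988, 0.155, -0.0], [-0.0, 0.0, -1.0]]
ft_force: [0.2, 0.6, 0.6]
grip_width: 30.0
grip_force: 0.0
t: 8.92
eef_pos: [430.1, -386.6, 29.1]
tool_rot: [[-0.932, 0.361, 0.001], [0.361, 0.932, -0.001], [-0.001, -0.001, -1.0]]
ft_force: [0.4, -0.7, 0.0]
grip_width: 30.3
grip_force: 0.0
```

```bash
python3 -m creep '[[0,0,-4,0,3],[0,0,-8,0,3],[0,0,-8,0,2],[0,0,-8,0,1],[0,0,-8,0,0]]'
python3 - <<'E'
from h import *
goal(384.5,-134.7,80,-66.4)
im,d=viewer.read_camera("top"); np.savez("top1.npz",im=im,d=d)
cv2.imwrite("pics/t1.png",cv2.resize(im[180:275,120:335],None,fx=3.7,fy=3.7,interpolation=cv2.INTER_CUBIC))
E
```

```text
t: 9.33
eef_pos: [429.7, -385.8, 108.5]
tool_rot: [[-0.933, 0.36, 0.0], [0.36, 0.933, -0.0], [-0.0, -0.0, -1.0]]
ft_force: [0.2, 0.5, -0.6]
grip_width: 13.2
grip_force: 0.0
rows: [13.26 21.8   2.84] turn -7.45 j6 -2.03 n>= 7
```

View pics/t1.png

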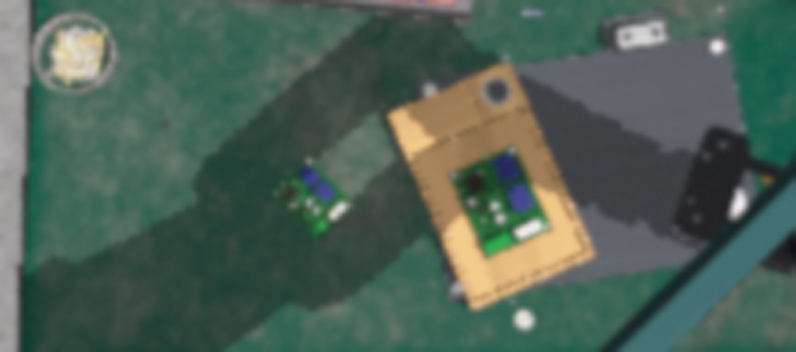

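The board sits squarely in the pocket (crop pixel (503,200)). The arm hides the catch. Moving over to the tray's far side with the fingers shut.

```bash
python3 -m creep '[[2,3,1,1.1,0],[4,6,1,2.2,0],[6,9,1,3.3,0],[8,12,1,4.4,0],[9,15,1,5.5,0],[11,18,1,6.6,0],[12,20,1,7.7,0],[13.3,21.8,1,8.8,0],[13.3,21.8,1,10,0],[13.3,21.8,1,11.1,0],[13.3,21.8,1,12.2,0],[13.3,21.8,1,13.4,0],[13.3,21.8,1,14.5,0],[13.3,21.8,1,15.7,0],[13.3,21.8,1,16.8,0],[13.3,21.8,1,18,0],[13.3,21.8,1,19.1,0],[13.3,21.8,1,20.3,0],[13.3,21.8,1,21.4,0],[13.3,21.8,1,22.5,0]]'
python3 - <<'E'
from h import *
goal(384.5,-134.7,14,-66.4)
im,d=viewer.read_camera("top"); W=world("top",d); s=W[215:270,270:335].reshape(-1,3); s=s[(s[:,2]>32)&(s[:,2]<58)]; print("peg",len(s),np.median(s,0))
im,d=viewer.read_camera("side"); cv2.imwrite("pics/s4.png",cv2.resize(im[150:290,130:330],None,fx=4,fy=4,interpolation=cv2.INTER_CUBIC))
E
```

```text
t: 11.05
eef_pos: [382.7, -134.1, 96.3]
tool_rot: [[0.917, 0.4, -0.004], [0.4, -0.917, 0.002], [-0.003, -0.003, -1.0]]
ft_force: [-0.0, 1.1, -0.2]
grip_width: 0.3
grip_force: 0.0
rows: [0.16 0.16 8.23] turn -0.01 j6 0.68 n>= 2
peg 18 [ 426.37670776 -373.95455699   47.90816642]
```

View pics/s4.png

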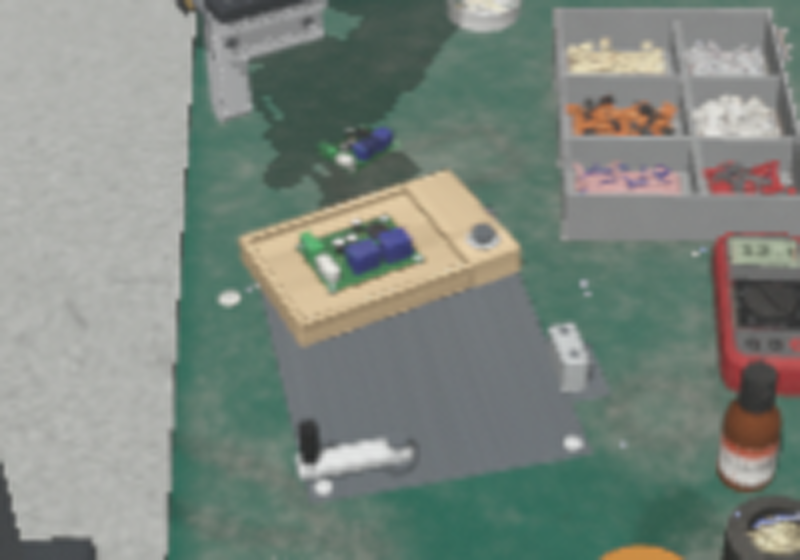

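The catch is open (peg at (426,-374), about 1.55 rad) and the board is flat in the pocket (crop pixel (360,250)). Lowering, then pushing the tray along its arc.

```bash
python3 -m creep '[[0.16,0.16,3,0,0],[0.16,0.16,6,0,0],[0.16,0.16,7.7,0,0],[0.16,0.16,8.2,0,0],[0.16,0.16,8.2,0,0],[0.16,0.16,8.2,0,0]]' && python3 -m creep '[[0,0.8,0,0,0],[0,1.6,0,0,0],[0,2.3,0,0,0],[-0.6,3.2,0,-0.6,0],[-1.1,4.1,0,-1.2,0],[-1.5,5,0,-1.9,0],[-1.95,5.85,0,-2.5,0],[-2.3,6.8,0,-3.1,0],[-2.55,7.8,0,-3.75,0],[-2.8,8.8,0,-4.4,0],[-2.9,9.8,0,-5,0],[-2.95,10.8,0,-5.6,0],[-2.95,11.8,0,-6.25,0],[-2.9,12.8,0,-6.9,0],[-2.85,13.8,0,-7.5,0],[-2.65,14.8,0,-8.1,0],[-2.4,15.8,0,-8.75,0],[-2.1,16.8,0,-9.4,0],[-1.7,17.7,0,-10,0],[-1.7,17.7,0,-10,0]]'
python3 - <<'E'
from h import *
s=status.sense(); th=np.radians(8.9); X=np.array([np.cos(th),np.sin(th)]); Y=np.array([-X[1],X[0]])
d=s["eef_pos"][:2]-np.array([545,-190]); print("fix",d@X,d@Y)
im,d=viewer.read_camera("side"); cv2.imwrite("pics/s5.png",cv2.resize(im[150:290,130:330],None,fx=4,fy=4,interpolation=cv2.INTER_CUBIC))
goal(*(np.array([545,-190])-94*X-125*Y),14,8.9)
E
```

```text
t: 11.65
eef_pos: [386.2, -135.7, 16.6]
tool_rot: [[0.914, 0.406, -0.0], [0.406, -0.914, 0.0], [-0.0, -0.0, -1.0]]
ft_force: [0.1, 0.6, 0.5]
grip_width: 0.4
grip_force: 0.0
t: 13.32
eef_pos: [443.4, -306.3, 17.7]
tool_rot: [[0.105, 0.994, 0.001], [0.994, -0.105, -0.001], [-0.001, 0.001, -1.0]]
ft_force: [-0.5, -0.0, 3.1]
grip_width: 0.3
grip_force: 1.4
fix -118.35844443445481 -99.1827069228507
rows: [-1.87  3.03  0.37] turn -2.51 j6 -0.6 n>= 3
```

View pics/s5.png

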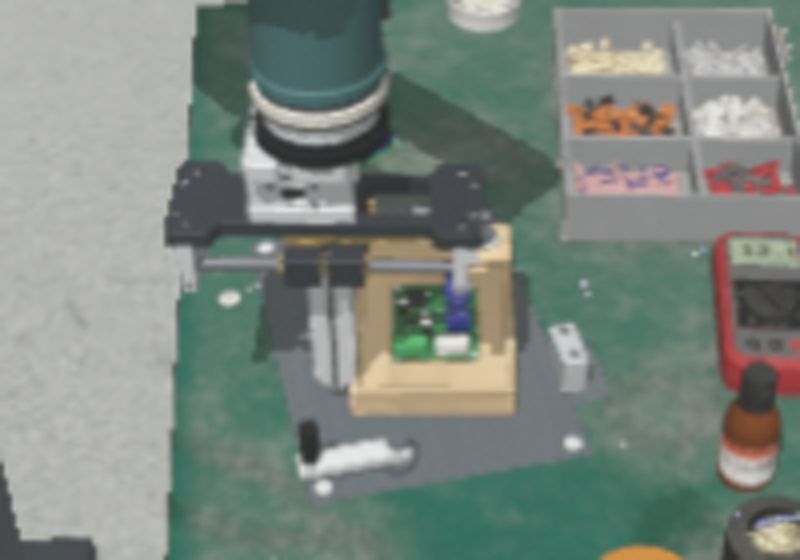

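The tray is being swung with the board riding in it, about 17° left to go. Continuing.

```bash
python3 -m creep '[[-0.4,0.7,0,-0.6,0],[-0.8,1.4,0,-1.2,0],[-1.3,2.1,0,-1.8,0],[-1.7,2.7,0,-2.4,0],[-1.8,3,0,-2.5,0],[-1.8,3,0,-2.5,0],[-1.8,3,0,-2.5,0]]'
python3 - <<'E'
from h import *
s=status.sense(); th=np.radians(8.9); X=np.array([np.cos(th),np.sin(th)]); Y=np.array([-X[1],X[0]])
d=s["eef_pos"][:2]-np.array([545,-190]); print("fix",d@X,d@Y)
im,d=viewer.read_camera("top"); W=world("top",d); np.savez("top2.npz",im=im,d=d)
S=W[180:265,235:335].reshape(-1,3); r=S-[545,-190,0]; fx,fy=r[:,:2]@X,r[:,:2]@Y
k=(S[:,2]>20)&(S[:,2]<28)&(fx>5)&(fx<30)&(fy<-20)&(fy>-90)
for lo in range(-90,-20,10):
    kk=k&(fy>=lo)&(fy<lo+10)
    print(lo, np.percentile(fx[kk],97).round(1) if kk.any() else None, kk.sum())
E
```

```text
t: 13.95
eef_pos: [469.8, -325.9, 17.3]
tool_rot: [[-0.153, 0.988, -0.001], [0.988, 0.153, -0.0], [-0.0, -0.001, -1.0]]
ft_force: [-2.7, 1.1, 4.5]
grip_width: 0.2
grip_force: 2.7
fix -95.33339106455337 -122.63208233483965
-90 14.3 7
-80 15.9 6
-70 15.2 8
-60 16.2 6
-50 15.4 7
-40 17.4 7
-30 15.7 8
```

```bash
python3 -m creep '[[0,0.1,0,0,0],[0,0.2,0,0,0],[0,0.3,0,0,0],[0,0.3,0,0,0],[0,0.3,0,0,0]]'; python3 -m creep '[[0,0.1,0,0,0],[0,0.2,0,0,0],[0,0.2,0,0,0],[0,0.2,0,0,0]]'
```

```text
t: 14.42
eef_pos: [471.8, -326.3, 17.3]
tool_rot: [[-0.154, 0.988, -0.002], [0.988, 0.154, -0.002], [-0.002, -0.003, -1.0]]
ft_force: [-5.0, -1.0, 5.2]
grip_width: 0.8
grip_force: 4.0
t: 14.75
eef_pos: [472.9, -326.4, 17.3]
tool_rot: [[-0.153, 0.988, -0.004], [0.988, 0.153, -0.003], [-0.002, -0.005, -1.0]]
ft_force: [-7.9, -1.5, 6.5]
grip_width: 0.9
grip_force: 5.0
```

```bash
python3 -m creep '[[0,0.1,0,0,0],[0,0.3,0,0,0],[0,0.3,0,0,0],[0,0.3,0,0,0]]'; python3 -m creep '[[0,-1,0,0,0],[0,-2.5,0,0,0],[0,-2.5,-4,0,0],[0,-2.5,-8,0,0],[-2,-3,-8,-1,0],[-4,-4,-8,-2.1,0],[-6,-5,-8,-3.2,0],[-6.8,-5.4,-8,-4.3,0],[-6.8,-5.4,-8,-5.4,0],[-6.8,-5.4,-8,-6.5,0],[-6.8,-5.4,-8,-7.6,0],[-6.8,-5.4,-8,-8.7,0],[-6.8,-5.4,-8,-9.8,0],[-6.8,-5.4,-8,-10.8,0],[-6.8,-5.4,-8,-11.7,0],[-6.8,-5.4,-8,-11.7,0],[-6.8,-5.4,-8,-11.7,0]]'
python3 - <<'E'
from h import *
th=np.radians(8.9); X=np.array([np.cos(th),np.sin(th)]); Y=np.array([-X[1],X[0]])
im,d=viewer.read_camera("top"); W=world("top",d)
S=W[180:265,235:335].reshape(-1,3); r=S-[545,-190,0]; fx,fy=r[:,:2]@X,r[:,:2]@Y
hs=cv2.cvtColor(im,cv2.COLOR_BGR2HSV); m=cv2.inRange(hs,(8,60,60),(28,255,255)); m[:180]=0;m[:,:225]=0;m[275:]=0;m[:,340:]=0
cs=max(cv2.findContours(m,0,2)[0],key=cv2.contourArea); q=ray("top",cs.reshape(-1,2),24); print("tray",cv2.minAreaRect(q[:,:2].astype(np.float32)))
goal(430.7,-401.7,30,8.9+70)
im,d=viewer.read_camera("side"); cv2.imwrite("pics/s6.png",cv2.resize(im[150:290,130:330],None,fx=4,fy=4,interpolation=cv2.INTER_CUBIC))
E
```

```text
t: 15.08
eef_pos: [473.1, -326.4, 17.3]
tool_rot: [[-0.153, 0.988, -0.01], [0.988, 0.153, -0.003], [-0.002, -0.011, -1.0]]
ft_force: [-14.3, -2.4, 9.6]
grip_width: 0.3
grip_force: 8.5
t: 16.5
eef_pos: [435.4, -399.8, 96.2]
tool_rot: [[-0.981, 0.192, 0.001], [0.192, 0.981, 0.0], [-0.001, 0.0, -1.0]]
ft_force: [-0.5, -0.1, -0.2]
grip_width: 0.4
grip_force: 0.0
tray ((522.61181640625, -256.67401123046875), (103.77978515625, 162.90829467773438), 8.721988677978516)
rows: [ 0.42 -0.28  6.62] turn 0.01 j6 -2.22 n>= 2
```

View pics/s6.png

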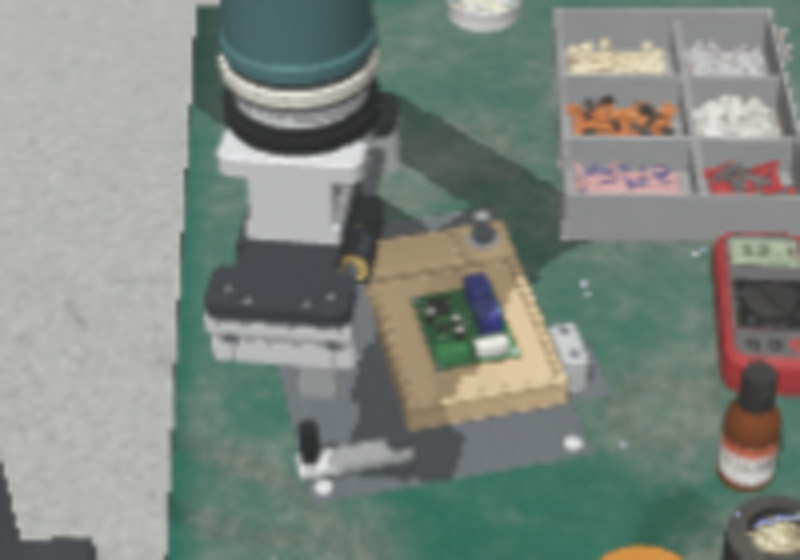

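The tray is home: its heading reads 8.7° against the plate's 8.9°, the stop gave a firm push back, and the board is inside (crop pixel (468,330)). Working out the closing arc.

```bash
python3 -m creep '[[0.4,-0.3,3,0,0],[0.4,-0.3,5.5,0,0],[0.4,-0.3,6.6,0,0],[0.4,-0.3,6.6,0,0],[0.4,-0.3,6.6,0,0]]'
python3 - <<'E'
from h import *
s=status.sense();R=np.array(s["tool_rot"]);th=np.radians(8.9); X=np.array([np.cos(th),np.sin(th)]); Y=np.array([-X[1],X[0]])
piv=np.array([545,-190])-93*X-165*Y
for q in np.arange(1.5,-.16,-.1):
    p=piv+52*(-np.sin(q)*X+np.cos(q)*Y)+17*(-np.cos(q)*X-np.sin(q)*Y)
    v=R[:2,:2].T@(p-s["eef_pos"][:2])/10; print(round(q,2),v.round(1),round((78.9-8.9-np.degrees(q))/6,1))
E
```

```text
t: 17.02
eef_pos: [430.7, -401.7, 30.2]
tool_rot: [[-0.982, 0.19, -0.001], [0.19, 0.982, 0.001], [0.001, 0.001, -1.0]]
ft_force: [-0.5, -0.5, -0.3]
grip_width: 0.3
grip_force: 0.0
1.5 [0.5 1.2] -2.7
1.4 [0.8 1.7] -1.7
1.3 [1.  2.2] -0.7
1.2 [1.2 2.7] 0.2
1.1 [1.3 3.2] 1.2
1.0 [1.4 3.8] 2.1
0.9 [1.4 4.3] 3.1
0.8 [1.4 4.9] 4.0
0.7 [1.3 5.4] 5.0
0.6 [1.2 5.9] 5.9
0.5 [1.  6.4] 6.9
0.4 [0.7 6.9] 7.8
0.3 [0.4 7.4] 8.8
0.2 [0.1 7.8] 9.8
0.1 [-0.3  8.2] 10.7
-0.0 [-0.7  8.6] 11.7
-0.1 [-1.1  8.9] 12.6
```

```bash
python3 -m creep '[[0.3,0.6,0,0,0],[0.5,1.2,0,0,0],[0.8,1.7,0,0,0],[1,2.2,0,0,0],[1.2,2.7,0,0.2,0],[1.3,3.2,0,1.2,0],[1.4,3.8,0,2.1,0],[1.4,4.3,0,3.1,0],[1.4,4.9,0,4,0],[1.3,5.4,0,5,0],[1.2,5.9,0,5.9,0],[1,6.4,0,6.9,0],[0.7,6.9,0,7.8,0],[0.4,7.4,0,8.8,0],[0.1,7.8,0,9.8,0],[-0.3,8.2,0,10.7,0],[-0.7,8.6,0,11.7,0],[-0.7,8.6,0,11.7,0],[-0.7,8.6,0,11.7,0]]'; python3 -m creep '[[0,0.1,0,0,0],[0,0.2,0,0,0],[0,0.2,0,0,0],[0,0.2,0,0,0]]'
```

```text
t: 18.6
eef_pos: [451.8, -319.4, 31.3]
tool_rot: [[-0.155, 0.988, -0.005], [0.988, 0.155, -0.002], [-0.002, -0.005, -1.0]]
ft_force: [-5.3, -2.4, 1.8]
grip_width: 0.8
grip_force: 3.2
t: 18.93
eef_pos: [451.9, -319.4, 31.2]
tool_rot: [[-0.154, 0.988, -0.008], [0.988, 0.154, -0.002], [-0.001, -0.008, -1.0]]
ft_force: [-9.9, -2.7, 4.9]
grip_width: 0.8
grip_force: 5.3
```

Run:
```python
from h import *
im,d=viewer.read_camera("side"); cv2.imwrite("pics/s7.png",cv2.resize(im[150:290,130:330],None,fx=4,fy=4,interpolation=cv2.INTER_CUBIC))
```

```text
(no output)
```

View pics/s7.png

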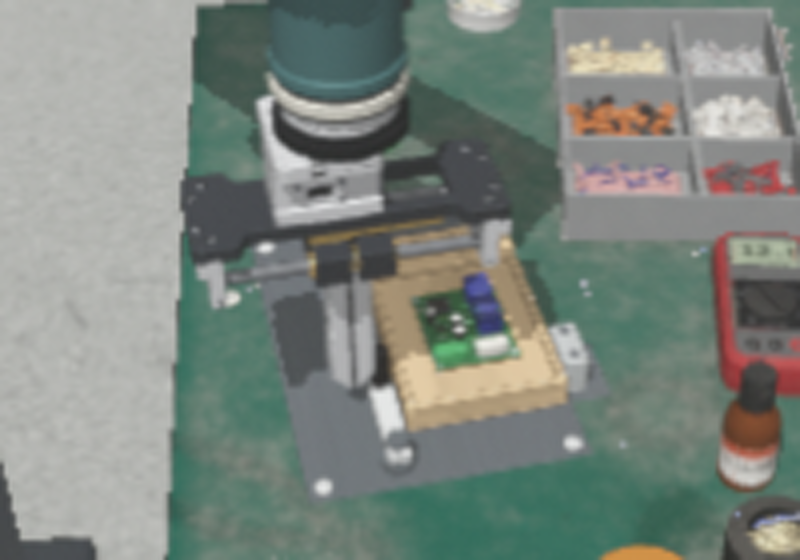

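The catch bar lies along the tray's side (peg at crop pixel (378,365), pivot at (398,450)) and is firm on its stop. Backing off and checking the peg and tray.

```bash
python3 -m creep '[[0,-0.8,0,0,0],[0,-2,0,0,0],[0,-3,0,0,0],[0,-4,-3,0,0],[0,-7,-6,0,0],[0,-10,-9,0,0],[0,-10,-10,0,0],[0,-10,-10,0,0],[0,-10,-10,0,0],[0,-10,-10,0,0]]'
python3 - <<'E'
from h import *
im,d=viewer.read_camera("top"); W=world("top",d); s=W[222:250,285:325].reshape(-1,3); s=s[(s[:,2]>38)&(s[:,2]<58)]; print("peg",len(s),np.median(s,0))
hs=cv2.cvtColor(im,cv2.COLOR_BGR2HSV); m=cv2.inRange(hs,(8,60,60),(28,255,255)); m[:180]=0;m[:,:225]=0;m[275:]=0;m[:,340:]=0
cs=max(cv2.findContours(m,0,2)[0],key=cv2.contourArea); q=ray("top",cs.reshape(-1,2),24); print("tray",cv2.minAreaRect(q[:,:2].astype(np.float32)))
E
```

```text
t: 19.82
eef_pos: [357.1, -332.9, 128.7]
tool_rot: [[-0.155, 0.988, -0.001], [0.988, 0.155, 0.002], [0.003, -0.001, -1.0]]
ft_force: [1.3, 0.0, 0.2]
grip_width: 0.5
grip_force: 0.0
peg 16 [ 469.75626036 -315.56913473   48.1062027 ]
tray ((522.1920166015625, -256.1404113769531), (104.64060974121094, 163.81307983398438), 8.509133338928223)
```

The peg is back at its original shut position, (469.8,-315.6), and the tray heading reads 8.5°, so it is still home.

```bash
python3 -c "
from bench import ticket
print(ticket.sign_off())"
```

```text
the job is handed in; nothing more can be done
None
```

I handed the job in at about 20 s: the larger board lies in the pocket, the tray is home against the stop, the catch is shut, and the arm never came near the bystanders; sign-off gave no verdict.

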